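Tilt the recipe display up for reading

TASK

The wide recipe display on the work table is leaning too far back to read. Raise its screen by the pull on its top edge until it leans at 60 degrees from the table top (0 is lying flat on its back, 90 is upright), let go and make sure the stiff hinge holds it there. Leave the narrow order display as it is.

Things in the scene. Friction and masses are not known exactly. Their poses are not given: they have to be found in the camera images.
- recipe_screen (a joint): Tilt of the wide display, rad: 0 flat, picture up; grows as its far edge is raised towards the robot; 1.047 is 60 degrees, 1.571 upright; stops at 0 and 1.75. The friction hinge stays where left, no spring-back; takes about 4 to 7 N at the pull. Screen: black frame, pale page, 190 mm wide (along the hinge), 125 mm from lower to top edge, 12 mm thick; lower edge 12 mm from the hinge axis.
- recipe_pull (a point): Centre of the wide display's black pull: round bar, 22 mm diameter, 30 mm long, parallel to the hinge; pinch its two flat ends from above, fingers closing along the hinge. It sits on a 12 mm wide steel stem amid the top edge, 48 mm beyond it, 185 mm from the hinge axis, in the screen's plane. Site axes: x from hinge to pull, y along the hinge, z out of the picture side.
- recipe_hinge (a point): Middle of the wide display's hinge axis: level, 45 mm above the table, at the screen's lower edge on the robot's side. It is carried by a steel foot (150 mm wide, 135 mm long, 12 mm high) that is screwed down and cannot move. Same axes as recipe_pull.
- order_pull (a point): Centre of the same kind of pull on the narrow (order) display, which is to be left as it is: screen 85 mm wide and 145 mm from lower to top edge, longer than wide, on its own screwed-down foot (80 mm wide) with a like hinge; the pull is 205 mm from its hinge axis.

How it is judged:
At the end, for the whole second after the job is handed in: The wide display's screen stands at 60 degrees from the table top, within 10 degrees, at rest and released; the pull of the narrow display is within 20 mm of where it was (value of joint recipe_screen between 0.872 and 1.222 rad and velocity of joint recipe_screen between -0.03 and 0.03 rad/s and distance of order_pull from where it was at the start of the episode below 0.02 m); the robot touches nothing.
It fails at once if the narrow order display is tilted (its pull moved more than 20 mm) (distance of order_pull from where it was at the start of the episode above 0.02 m).
It also fails if it takes over 32 s, if anything falls off the work surface, if the arm or the gripper's body presses on something with over 40 N, if the wrist force passes 120 N, or if a joint passes its speed limit or range.

ROBOT

A 7-joint arm with a two-finger parallel gripper is mounted at the origin on a cart in front of the work surface, level with it; the furniture and walls round the work are solid. World frame = base frame: x ahead of the robot, y to its left, z up, the work surface at z = 0. Lengths are in m, angles in rad, forces in N, time in s.
With the tool pointing down it reaches from about 0.425 to 0.825 m from the base axis. Payload 3.6 kg.
Tool frame: the origin (TCP) lies at the very end of the fingers, on their centre line; the grasp point (between the pads) lies 19 mm behind it; y points along the fingers, z is the direction in which the jaws open and shut, and the axes are right-handed (so a half turn about y gives the same grasp; the last joint's range is limited). The gripper opens to 93 mm and grips with 3 to 60 N. Pads are 15 mm wide; open, the fingers measure 128 mm over their backs; the gripper's body (75 mm by 188 mm) begins 65 mm behind the grasp point.
Start: joints at [1.294, 0.615, -0.013, 1.423, 0.008, 1.103, -0.04], TCP at [0.161, -0.63, 0.219] pointing down, gripper open.
Joint ranges: [-3.12, 3.12], [-0.3, 2.06], [-1.34, 1.32], [0.26, 2.42], [-1.36, 4.5], [0.01, 1.98], [-2.84, 2.84]. Speed limits (rad/s): [2.79, 2.79, 3.14, 3.14, 3.14, 3.14, 3.14].

INTERFACE

Orientations are given as a rotation vector (axis times angle).
In Python, from cell import robot, optics gives the robot as it stands.
- The arm moves only by the tool drive_tool, never from a script. Its argument "plan" is text: rows parted by semicolons, each of 5 numbers parted by spaces: the finger opening in cm, from 0 to 9.3, then the shift along the world's x, y, z in cm, then the turn about the world's z in degrees. In form: gripper dx dy dz roll; .... A call has 1 to 5 rows; each row is the pose to reach, as a shift and turn from the pose commanded when the call began; what a row does not reach only later rows make up. A row lasts 1/12 s, in which the tool goes at most 41.7 mm and 7.16 degrees, less where a joint would pass 70% of its speed; a pose out of reach is approached as far as the arm can. A call with a gripper value outside its range is refused whole. The fingers move at their own pace and stop on an object; the grip force is fixed at half the most. Time passes only in rows, so rows that repeat a pose let the fingers close. It gives the time, the measured TCP pose, the force and the opening at its end, in the units of the state.
- robot.get_state(): the state, without advancing time (a new reading comes with each control period).
- optics.grab_frame(name): name is "scene" or "top" or "wrist"; returns a dict with "img" (384x512x3 uint8, red, green, blue), "mtx" (3x3 intrinsics, pixels), "k1" (the pictures are not rectified: a ray, as slopes to the right and down, at radius r is drawn at 1 + k1 r^2 times it, then the intrinsics apply), "rvec" (rotation vector, rad) and "tvec" (3), from world to camera coordinates, as OpenCV has them. Camera axes: x right, y down, z forward; pixel columns grow to the right and rows downward; lengths in m; the calibration is good to about 2 mm. A picture is of the moment at which its call begins. There is no depth.
- robot.sign_off(): hands the job in, once; it reports no verdict.
Trained networks look in a picture, given as the dict that the camera call returned (one of the last four; its "shot" number tells which), for a name from the list of things; names that differ only in an ending like _2 or _b are one class to them, and where a whole thing is asked for, a point or a joint stands for the part that bears it (a point fixed in the world has none). Each returns a list of dicts, best first, with "p" (0 to 1); they miss things now and then, are a little off and sometimes report something else, mostly with a low value. They report only what shows in the picture. A call takes as long as a camera call.
- optics.spot_in(thing, picture): "xy" ([column, row] in pixels, amid what is visible of it).
- optics.silhouettes(thing, picture): "pixels" (384x512 bool, what is visible of it) and "xy" ([column, row] in pixels, amid what is visible of it).
The state is a dict: "clock": time; "joint_positions": joint angles; "qd": joint speeds; "effort": joint torques, N m; "tool_pos": TCP position; "eef_rot": TCP orientation; "contact_force": force on the tool from outside, world axes, zero at the start; "torque": the same for the moment, N m; "width": finger opening in m.
Only numpy, scipy, OpenCV 4.12 (cv2) and the standard library are available. Lean on these libraries where they do the work, as an engineer would, in place of code of your own. Each camera call takes 0.05 s, during which the arm holds its last target.

## Working session

There is one attempt and no reset: what is moved stays moved. The work goes in short steps, Python scripts to look and compute and a tool call to move; the robot and the scene stay as the last step left them, time stands still between calls to the robot, and variables do not carry over. Pictures are saved under pics/ and viewed, and the job is handed in when it is done.

Besides the shell and the picture viewer there is one more tool, called after ">>>" as name(argument=value, ...) on one line, values as JSON. drive_tool: Moves the arm, as the interface text tells. Its arguments: {"type":"object","properties":{"plan":{"type":"string"}},"required":["plan"]}

```bash
mkdir -p pics; ls; cat > h.py <<'E'
import numpy as np, cv2
from cell import robot, optics
def grab(n,f):
    p=optics.grab_frame(n); cv2.imwrite('pics/'+f,p['img'][:,:,::-1]); return p
def ray(p,xy):
    K=p['mtx'];d=np.array([p['k1'],0,0,0,0.])
    n=cv2.undistortPoints(np.array([[xy]],float),np.array(K,float),d)[0,0]
    R=cv2.Rodrigues(np.array(p['rvec'],float))[0];t=np.array(p['tvec'],float).ravel()
    o=-R.T@t; v=R.T@np.array([n[0],n[1],1]); return o,v/np.linalg.norm(v)
def proj(p,X):
    return cv2.projectPoints(np.array(X,float).reshape(-1,1,3),np.array(p['rvec'],float),np.array(p['tvec'],float),np.array(p['mtx'],float),np.array([p['k1'],0,0,0,0.]))[0].reshape(-1,2)
def tri(rs):
    A=0;b=0
    for o,v in rs:
        M=np.eye(3)-np.outer(v,v);A=A+M;b=b+M@o
    return np.linalg.solve(A,b)
E
python3 - <<'E'
from h import *
s=robot.get_state(); print({k:np.round(v,3).tolist() for k,v in s.items()})
for n in ['scene','top','wrist']:
    p=grab(n,n+'0.png'); o,_=ray(p,(256,192)); print(n,o.round(3))
    for t in ['recipe_pull','recipe_hinge','order_pull']:
        print(t,[(np.round(d['xy']).tolist(),round(d['p'],2)) for d in optics.spot_in(t,p)][:3])
a=[cv2.imread(f'pics/{n}0.png') for n in ['scene','top','wrist']]
E
```

```text
pics
{'clock': 0.0, 'joint_positions': [1.293, 0.616, -0.013, 1.425, 0.008, 1.103, -0.04], 'qd': [0.0, 0.001, -0.0, -0.001, -0.002, 0.001, 0.001], 'effort': [0.0, -45.893, 0.209, -16.574, -0.061, 0.02, 0.0], 'tool_pos': [0.161, -0.629, 0.218], 'eef_rot': [-0.264, 2.091, -2.085], 'contact_force': [0.947, -0.191, 0.257], 'torque': [0.007, 0.012, 0.005], 'width': 0.093}
scene [0.042 0.549 0.539]
recipe_pull [([215.0, 260.0], 0.73)]
recipe_hinge [([216.0, 257.0], 0.97)]
order_pull [([303.0, 188.0], 0.77)]
top [ 0.303 -0.012  1.07 ]
recipe_pull [([174.0, 213.0], 0.8)]
recipe_hinge [([177.0, 210.0], 0.63)]
order_pull [([329.0, 203.0], 0.91)]
wrist [ 0.229 -0.612  0.385]
recipe_pull []
recipe_hinge []
order_pull []
```

View pics/scene0.png

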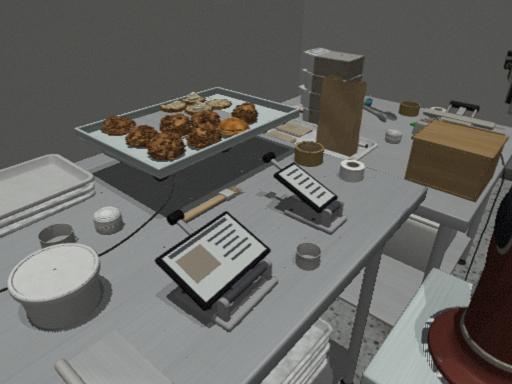

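View pics/top0.png

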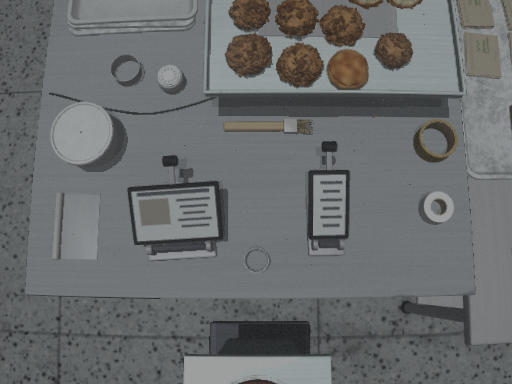

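The scene view shows the wide display's pull at about (176,217) and the narrow one's at (268,158). In the top view they're at (170,161) and (330,147). A raised tray stands behind them.

```bash
python3 - <<'E'
from h import *
a=cv2.imread('pics/scene0.png');b=cv2.imread('pics/top0.png')
c=cv2.resize(a[190:320,130:290],None,fx=4.9,fy=4.5,interpolation=cv2.INTER_CUBIC);cv2.imwrite('pics/c1.png',c)
c=cv2.resize(b[140:270,110:270],None,fx=4.9,fy=4.5,interpolation=cv2.INTER_CUBIC);cv2.imwrite('pics/c2.png',c)
E
```

```text
(no output)
```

View pics/c1.png

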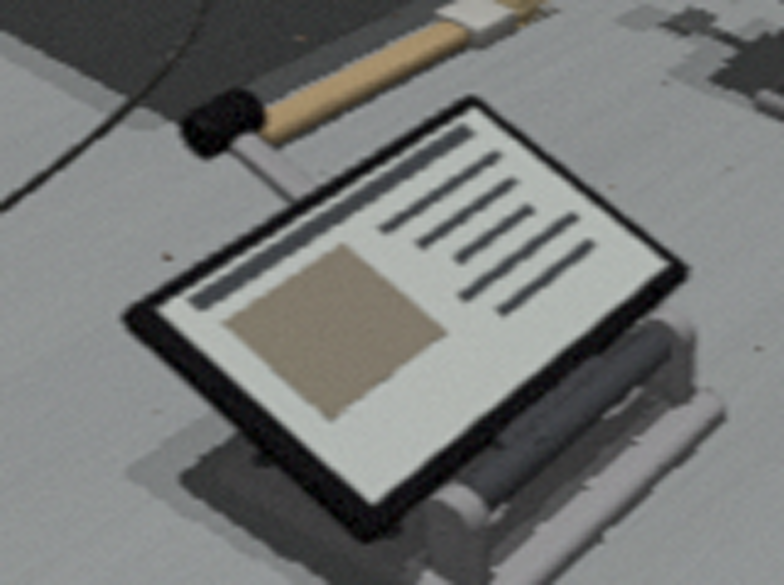

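View pics/c2.png

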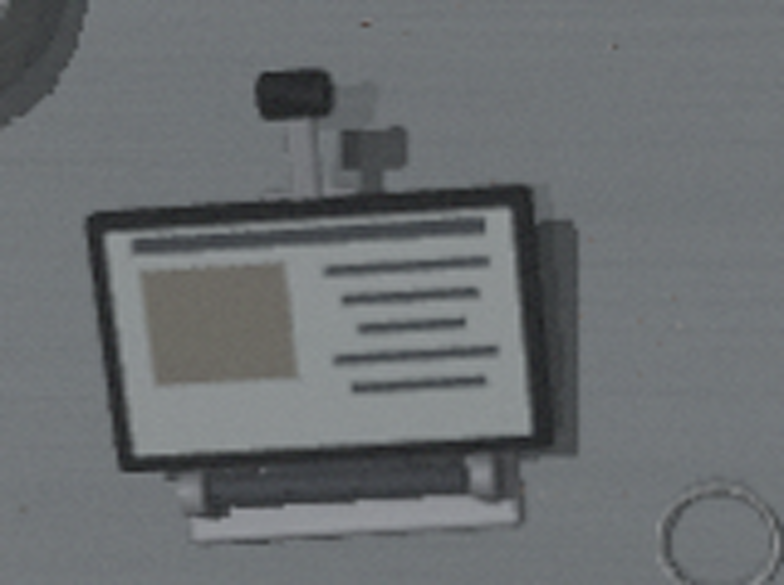

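```bash
python3 - <<'E'
from h import *
ps=optics.grab_frame('scene');pt=optics.grab_frame('top')
S=lambda u,v:(u/4.9+130,v/4.5+190); T=lambda u,v:(u/4.9+110,v/4.5+140)
P={'pull':(S(222,122),T(294,94)),'FL':(S(127,318),T(88,215)),'FR':(S(472,96),T(531,186)),'NR':(S(687,272),T(551,442)),'NL':(S(370,540),T(122,469)),'hinge':(S(568,413),T(338,483)),
'order':((268,158),(330,147)),'trayNearCorner':((157,174),(209,95)),'trayR':((300,113),(463,95))}
R={}
for k,(s,t) in P.items():
    X=tri([ray(ps,s),ray(pt,t)]);R[k]=X
    print(k,X.round(4),(proj(ps,X)-s).round(1),(proj(pt,X)-t).round(1))
# fit: hinge x,y,yaw,tilt, with z=.045; screen front face offset unknown -> mid-plane approx +6mm
from scipy.optimize import least_squares
def model(q):
    hx,hy,yaw,th=q
    e=np.array([np.cos(yaw)*np.cos(th),np.sin(yaw)*np.cos(th),np.sin(th)])
    y=np.array([-np.sin(yaw),np.cos(yaw),0]);z=np.cross(e,y);h=np.array([hx,hy,.045])
    c=.095
    return {'pull':h+.185*e,'FL':h+.137*e+c*y+.006*z,'FR':h+.137*e-c*y+.006*z,'NR':h+.012*e-c*y+.006*z,'NL':h+.012*e+c*y+.006*z}
def res(q):
    r=[]
    for k,X in model(q).items():
        r+=list(proj(ps,X)[0]-P[k][0])+list(proj(pt,X)[0]-P[k][1])
    return np.array(r)
f=least_squares(res,[.4,.15,0.05,.4],loss='soft_l1');print(f.x.round(4),np.degrees(f.x[2:]),f.fun.reshape(-1,4).round(1))
print(model(f.x)['pull'])
E
```

```text
pull [0.5494 0.1758 0.1151] [[0.6 0.1]] [[-0.3 -0.4]]
FL [0.4973 0.2655 0.095 ] [[0.1 0. ]] [[-0.  -0.1]]
FR [0.5099 0.0776 0.0964] [[0.2 0.1]] [[-0.1 -0.2]]
NR [0.3978 0.0718 0.0505] [[0.3 0.1]] [[-0.2 -0.3]]
NL [0.3848 0.2584 0.0495] [[0.5 0.1]] [[-0.2 -0.3]]
hinge [0.3793 0.1644 0.0463] [[0.7 0.1]] [[-0.3 -0.5]]
order [ 0.5794 -0.15    0.1121] [[1.  0.2]] [[-0.7 -1.1]]
trayNearCorner [0.6911 0.1015 0.1268] [[3.  0.8]] [[-2.2 -2.4]]
trayR [ 0.6866 -0.4394  0.1301] [[-0.4 -0.1]] [[0.3 0.5]]
[0.3782 0.1649 0.062  0.355 ] [ 3.55228079 20.33857682] [[ 0.2  2.2  0.3 -0.6]
 [-1.5 -1.1 -1.4 -0.9]
 [-0.  -0.7 -0.4 -0.6]
 [ 2.6 -1.   0.2  1.7]
 [ 0.8 -0.5 -1.8  1. ]]
[0.55136954 0.17566651 0.1092999 ]
```

```bash
python3 - <<'E'
from h import *
p=grab('wrist','w1.png')
s=robot.get_state();R=cv2.Rodrigues(np.array(s['eef_rot']))[0];print(R.round(3)); print('jaw az',np.degrees(np.arctan2(R[1,2],R[0,2])))
ps=grab('scene','s1.png')
for n,xy in {'bagbase':(322,150),'bagR':(358,158),'boxL':(408,180),'boxFront':(455,195),'boxR':(497,160),'rack':(310,122)}.items():
    o,v=ray(ps,xy);X=o-v*o[2]/v[2];print(n,X.round(3))
    # height guess
def h(base,top):
    o,v=ray(ps,base);X=o-v*o[2]/v[2]
    for z in np.arange(0,.5,.01):
        if proj(ps,X+[0,0,z])[0][1]<top: return X.round(3),z
print('bag',h((340,155),78),'rack',h((335,150),50),'box',h((455,193),140))
E
```

```text
[[-0.969  0.     0.248]
 [-0.248 -0.    -0.969]
 [-0.    -1.     0.   ]]
jaw az -75.62691127059776
bagbase [ 0.627 -0.499  0.   ]
bagR [ 0.507 -0.523  0.   ]
boxL [ 0.33  -0.487  0.   ]
boxFront [ 0.2   -0.489  0.   ]
boxR [ 0.163 -0.808  0.   ]
rack [ 0.801 -0.693  0.   ]
bag (array([ 0.562, -0.505,  0.   ]), np.float64(0.25)) rack (array([ 0.594, -0.528,  0.   ]), np.float64(0.32)) box (array([ 0.204, -0.5  ,  0.   ]), np.float64(0.16))
```

View pics/w1.png

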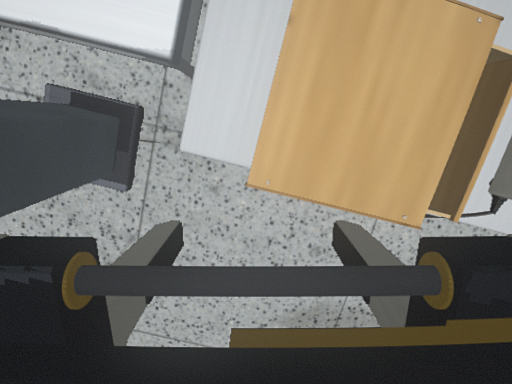

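>>> drive_tool(plan="9.3 0 0 4 0; 9.3 0 0 8 0; 9.3 1 1 10 -3; 9.3 4 3.5 10 -7; 9.3 7 6 10 -11")

```text
clock: 1.22
tool_pos: [0.2303, -0.5709, 0.3207]
eef_rot: [-0.054, 2.19, -2.201]
contact_force: [0.3, 0.6, -0.5]
width: 0.0927
```

>>> drive_tool(plan="9.3 3 2.5 0 0; 9.3 6 5 0 0; 9.3 9 7.5 0 0; 9.3 11.5 10 0 0; 9.3 13.5 13 0 0")

```text
clock: 1.63
tool_pos: [0.3685, -0.4383, 0.3185]
eef_rot: [-0.065, 2.19, -2.191]
contact_force: [0.5, -0.0, -0.6]
width: 0.0931
```

>>> drive_tool(plan="9.3 2.5 3.2 0 0; 9.3 5 6.4 0 0; 9.3 7.5 9.6 0 0; 9.3 10 12.8 0 0; 9.3 12.5 16 0 0")

```text
clock: 2.05
tool_pos: [0.4922, -0.2779, 0.319]
eef_rot: [-0.064, 2.191, -2.192]
contact_force: [1.0, -0.2, -0.7]
width: 0.093
```

>>> drive_tool(plan="9.3 1.5 3.8 0 0; 9.3 3 7.6 0 0; 9.3 4.5 11.4 0 0; 9.3 6 15.2 0 0; 9.3 7 19 0 0")

```text
clock: 2.47
tool_pos: [0.5623, -0.0875, 0.3187]
eef_rot: [-0.064, 2.191, -2.191]
contact_force: [1.2, 0.6, 0.1]
width: 0.0928
```

>>> drive_tool(plan="9.3 0 4 0 0; 9.3 0 8 0 0; 9.3 0 12 0 0; 9.3 -0.5 16 0 0; 9.3 -1 20 -2 0")

```text
clock: 2.88
tool_pos: [0.5535, 0.1107, 0.3035]
eef_rot: [-0.056, 2.19, -2.184]
contact_force: [1.0, 0.1, 1.8]
width: 0.093
```

>>> drive_tool(plan="9.3 0 4 -3 0; 9.3 0 6.5 -6 0; 9.3 0 6.5 -9 0; 9.3 0 6.5 -9 0; 9.3 0 6.5 -9 0")

```text
clock: 3.3
tool_pos: [0.5509, 0.1715, 0.209]
eef_rot: [-0.069, 2.191, -2.195]
contact_force: [0.9, 0.0, 0.4]
width: 0.0933
```

```bash
python3 - <<'E'
from h import *
s=robot.get_state();print(s['clock'],s['tool_pos'],s['joint_positions']);R=cv2.Rodrigues(np.array(s['eef_rot']))[0];print(np.degrees(np.arctan2(R[1,2],R[0,2])),R[:,1].round(3))
p=grab('wrist','w2.png')
print([(np.round(d['xy']).tolist(),round(d['p'],2)) for d in optics.spot_in('recipe_pull',p)])
print('pull pred',proj(p,[.550,.176,.112]), 'tri',proj(p,[.5494,.1758,.1151]))
E
```

```text
3.3 [0.55089226 0.17154555 0.2090482 ] [-0.23150464  0.51618147 -0.16973362  1.64865395  0.10075085  0.9894106
 -1.94711615]
-86.62187274680217 [-0.004 -0.002 -1.   ]
[([257.0, 248.0], 0.96)]
pull pred [[253.53707986 195.46027847]] tri [[253.6764902  196.95036932]]
```

View pics/w2.png

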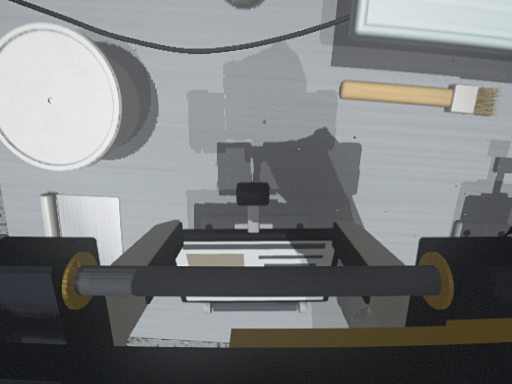

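The wrist view has the black pull at (253,194), within about 3 px of the predicted position. The jaws are lined up with the hinge, so I'll go down and close.

>>> drive_tool(plan="9.3 0 0.4 -3 0; 9.3 0 0.4 -6 0; 9.3 0 0.4 -9 0; 9.3 0 0.4 -11.5 0; 9.3 0 0.4 -11.5 0")

```text
clock: 3.82
tool_pos: [0.5506, 0.1737, 0.0929]
eef_rot: [-0.067, 2.192, -2.198]
contact_force: [-0.2, -1.3, -0.8]
width: 0.093
```

>>> drive_tool(plan="5 0 0 0 0; 4 0 0 0 0; 3.5 0 0 0 0; 2.5 0 0 0 0; 2 0 0 0 0")

```text
clock: 4.23
tool_pos: [0.5527, 0.1766, 0.0967]
eef_rot: [-0.061, 2.191, -2.189]
contact_force: [0.0, -0.2, -0.5]
width: 0.0643
```

>>> drive_tool(plan="1.5 0 0 0 0; 1.5 0 0 0 0; 1.5 0 0 0 0; 1.5 0 0 0 0; 1.5 0 0 0 0")

```text
clock: 4.65
tool_pos: [0.5517, 0.1764, 0.0951]
eef_rot: [-0.065, 2.192, -2.192]
contact_force: [-0.2, -0.3, 1.1]
width: 0.0309
```

```bash
python3 - <<'E'
from h import *
s=robot.get_state();print(s['clock'],s['tool_pos'],s['width'],s['contact_force'])
p=grab('wrist','w3.png');p=grab('scene','s3.png')
E
```

```text
4.65 [0.55165031 0.17640983 0.09506288] 0.03092099143718509 [-0.22944235 -0.27562356  1.11111872]
```

View pics/w3.png

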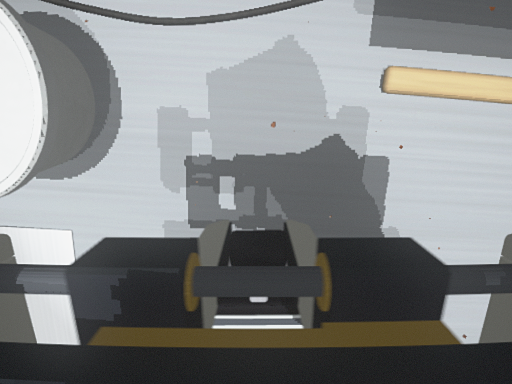

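View pics/s3.png

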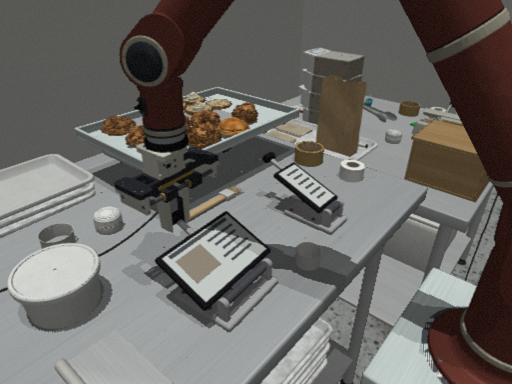

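The pull is pinched at 31 mm, its full length. Now I'll follow the arc.

>>> drive_tool(plan="1.5 0 0 0 0; 1.5 0 0 0 0; 1.5 -0.3 0 0.8 0; 1.5 -0.7 0 1.6 0; 1.5 -1.1 -0.1 2.4 0")

```text
clock: 5.17
tool_pos: [0.5392, 0.1753, 0.1187]
eef_rot: [-0.068, 2.192, -2.193]
contact_force: [-0.2, 0.2, -8.4]
width: 0.0299
```

>>> drive_tool(plan="1.5 -0.6 0 0.9 0; 1.5 -1.1 -0.1 1.7 0; 1.5 -1.7 -0.1 2.4 0; 1.5 -2.4 -0.1 3.2 0; 1.5 -3.0 -0.2 3.9 0")

```text
clock: 5.58
tool_pos: [0.5082, 0.1732, 0.1582]
eef_rot: [-0.069, 2.192, -2.194]
contact_force: [-2.8, 1.4, -12.4]
width: 0.0298
```

```bash
python3 - <<'E'
from h import *
s=robot.get_state();print(s['clock'],s['tool_pos'],s['width'],s['contact_force'])
d=s['tool_pos']+np.array([0,0,.019])-[.378,.165,.045];print(np.degrees(np.arctan2(d[2],np.hypot(*d[:2]))),np.linalg.norm(d))
p=grab('scene','s4.png')
E
```

```text
5.5833 [0.50823905 0.17322585 0.15823312] 0.02975515431265503 [ -2.83254319   1.36631951 -12.44821801]
45.378262464339514 0.18578340255645837
```

View pics/s4.png

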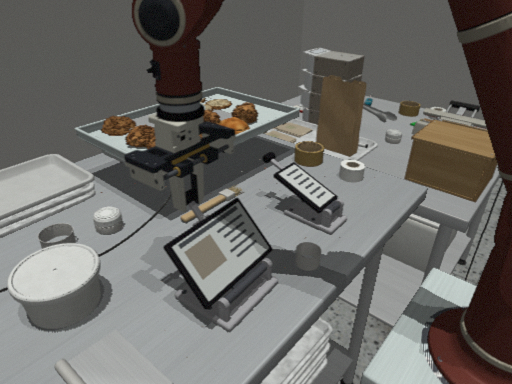

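The screen is following and stands at about 45°. I'll continue to 60°.

>>> drive_tool(plan="1.5 -0.7 -0.1 0.7 0; 1.5 -1.5 -0.1 1.35 0; 1.5 -2.3 -0.2 1.95 0; 1.5 -3.1 -0.2 2.5 0; 1.5 -3.8 -0.2 2.9 0")

```text
clock: 6.05
tool_pos: [0.4715, 0.1708, 0.1873]
eef_rot: [-0.065, 2.191, -2.193]
contact_force: [-1.6, -0.6, -15.9]
width: 0.0295
```

>>> drive_tool(plan="1.5 0 0 0 0; 1.5 0 0 0 0; 1.5 0 0 0 0")

```text
clock: 6.3
tool_pos: [0.4708, 0.1708, 0.1877]
eef_rot: [-0.068, 2.192, -2.195]
contact_force: [-6.6, -1.1, -7.5]
width: 0.0297
```

```bash
python3 - <<'E'
from h import *
s=robot.get_state();print(s['clock'],s['tool_pos'],s['width'],s['contact_force'])
d=s['tool_pos']+np.array([0,0,.019])-[.378,.165,.045];print(np.degrees(np.arctan2(d[2],np.hypot(*d[:2]))),np.linalg.norm(d))
p=grab('scene','s5.png')
E
```

```text
6.3 [0.47075318 0.17076129 0.18772699] 0.029659315143512405 [-6.59730281 -1.13595329 -7.5014295 ]
60.11736211230384 0.18652604165997552
```

View pics/s5.png

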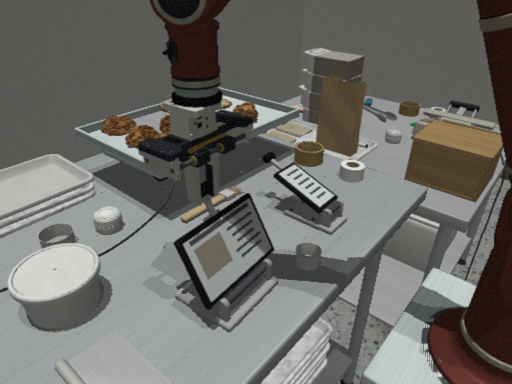

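The tool position puts the screen at 60°. Release it and rise straight up.

>>> drive_tool(plan="5 0 0 0 0; 7 0 0 0 0; 9.3 0 0 0 0; 9.3 0 0 0 0; 9.3 0 0 0 0")

```text
clock: 6.77
tool_pos: [0.4742, 0.1718, 0.1883]
eef_rot: [-0.06, 2.191, -2.189]
contact_force: [0.1, 0.4, -0.3]
width: 0.0585
```

>>> drive_tool(plan="9.3 0 0 0 0; 9.3 0 0 0 0; 9.3 0 0 2 0; 9.3 0 0 5 0; 9.3 0 0 9 0")

```text
clock: 7.18
tool_pos: [0.471, 0.1706, 0.2759]
eef_rot: [-0.072, 2.192, -2.197]
contact_force: [1.3, -0.4, 0.0]
width: 0.0909
```

>>> drive_tool(plan="9.3 0 -3 2 0; 9.3 1 -7 2 0; 9.3 2 -11 2 0; 9.3 2 -15 2 0; 9.3 2 -15 2 0")

```text
clock: 7.6
tool_pos: [0.493, 0.0105, 0.2971]
eef_rot: [-0.047, 2.192, -2.207]
contact_force: [0.2, -0.3, -0.1]
width: 0.093
```

```bash
python3 - <<'E'
from h import *
s=robot.get_state();print(s['clock'],s['tool_pos'],s['width'],s['contact_force'])
ps=grab('scene','s6.png');pt=grab('top','t6.png')
a=cv2.imread('pics/s6.png');b=cv2.imread('pics/t6.png')
c=np.vstack([cv2.resize(a[170:310,130:350],None,fx=3,fy=2.1),cv2.resize(b[130:270,110:330],None,fx=3,fy=2.1)])
for t in ['recipe_pull','order_pull']:
    S=optics.spot_in(t,ps);T=optics.spot_in(t,pt);print(t,[(d['xy'],d['p']) for d in S],[(d['xy'],d['p']) for d in T])
cv2.imwrite('pics/c6.png',c)
# predicted pull for various tilts
for th in (50,55,60,65,70):
    t=np.radians(th);X=np.array([.378,.165,.045])+.185*np.array([np.cos(t)*.998,np.cos(t)*.062,np.sin(t)]);print(th,proj(ps,X).round(1),proj(pt,X).round(1))
E
```

```text
7.6 [0.49303145 0.01046281 0.29712545] 0.09298961481421834 [ 0.24154901 -0.33043116 -0.09413782]
recipe_pull [([221.7, 248.6], 0.93)] []
order_pull [([303.6, 187.8], 0.89)] [([328.0, 202.8], 0.8)]
50 [[193.2 194. ]] [[163.4 178.3]]
55 [[198.1 191.4]] [[162.6 183.9]]
60 [[203.7 189.5]] [[161.8 190.3]]
65 [[209.7 188.4]] [[161.2 197.3]]
70 [[216.3 187.9]] [[160.7 204.9]]
```

View pics/c6.png

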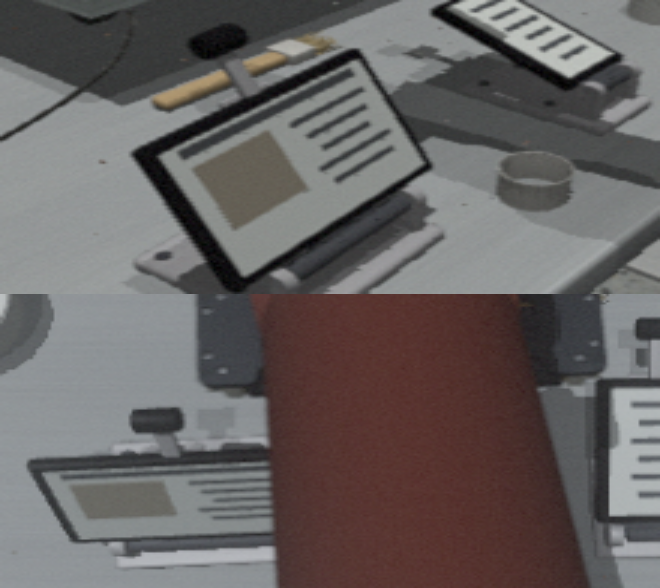

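```bash
python3 -c "
from h import *
print(robot.get_state()['qd'].round(3) if 1 else 0, robot.sign_off())"
```

```text
the job is handed in; nothing more can be done
[-0.003 -0.002  0.005 -0.002  0.001  0.001  0.001] None
```

The wide recipe display now leans at about 60°, with the gripper off it, and the job is handed in. I pinched the pull by its two flat ends, lifted it along its arc from about 21°, opened the fingers and backed the arm away.

- **Tilt:** while still gripped, the tool position gave 60.1°. After release, the pull's position in the pictures gave about 59° in the scene view and 60° in the top view. I took those about 1 s after opening the fingers, so the hinge appears to hold.
- **Narrow order display:** the trained network found it within 1 px of its starting spot in both views.
- **Arm:** it is standing clear with almost no force on the tool. The highest force I saw during the lift was about 16 N, and the clock was about 7.7 s.
- **Failed or disagreed:**
  - In the last top view the network did not find the recipe pull, because the arm hides part of that display. I read the pull's position by eye from the picture instead.
  - The network's spots for the pulls land on the screens rather than the bars, so I picked the bars out by eye for all measurements.

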